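# Clear the calibration weight off the balance and weigh the small specimen jar

### The arm

A 7-joint arm with a two-finger parallel gripper is mounted at the origin on the work surface. World frame = base frame: x ahead of the robot, y to its left, z up, the work surface at z = 0. Lengths are in m, angles in degrees, forces in N, time in s.
With the tool pointing down it reaches from about 0.425 to 0.95 m from the base axis. Payload 4.7 kg.
Tool frame: the origin (TCP) lies midway between the tips of the shut fingers; the grasp point (between the pads) lies r.tcp_to_grasp behind it (r.tcp_to_grasp is the distance from the TCP to the grasp point, in m); z points along the fingers, y is the line along which they close (so a half turn about z gives the same grasp; the last joint's range is limited). The gripper opens to 87 mm and grips with 3 to 60 N. Pads are 19 mm wide; open, the fingers measure 117 mm over their backs; the gripper's body (75 mm by 190 mm) begins 51 mm behind the grasp point.
Start: joints at [-70.468, 26.849, -2.785, 87.806, 1.381, 65.374, -4.715], TCP at [0.244, 0.629, 0.223] pointing down, gripper open.
Joint ranges: [-148.3, 148.3], [-19.14, 114.17], [-79.39, 73.82], [5.75, 140.21], [-59.74, 239.74], [12.07, 113.84], [-152.46, 152.46]. Speed limits (degrees/s): [147.25, 147.25, 180, 180, 180, 180, 180].

### API

Orientations are given as a 3x3 rotation matrix whose columns are the frame's x, y, z axes.
In Python, from plant import r gives the robot as it stands. Calls block until the motion is done:
- r.move_pose(position, orientation): joint-space move of the TCP to a pose.
- r.move_l(position, rot=None, vel=0.15, guard=None): straight line of the TCP; rot=None keeps the orientation; vel is the mean speed in m/s. With guard (N) it stops when the force on the tool has changed by that much, and returns True; else False.
- r.set_joints(angles): joint-space move.
- r.open() and r.clamp(grip_force=None): open the fingers fully, or close them until they stop; grip_force is the grip in N (None keeps the last).
- r.hold(seconds).
- r.solve_ik(position, orientation): joint angles nearest the present ones, or None.
- r.get_obs(): the state.
- r.read_camera(name): name is "scene" or "top" or "wrist"; returns the picture (400x640x3 uint8, red, green, blue); there is no depth.
- r.calibration(name): a dict with "fx", "fy", "cx", "cy" (pixels), "k1" (the pictures are not rectified: a ray, as slopes to the right and down, at radius r is drawn at 1 + k1 r^2 times it, then the intrinsics apply), "xyz" and "rotation" of the camera in the world. Camera axes: x right, y up, looking along -z (the intrinsics and any distortion apply to the point x, -y, -z); pixel columns grow to the right and rows downward; lengths in m; the calibration is good to about 2 mm. A picture is of the moment at which its call begins: read the wrist's pose just before it. calibration takes no time and is no camera call; for the wrist camera it gives the pose at the moment of the call.
A pose or a line that the arm cannot do raises r.Unreachable and nothing moves.
- r.sign_off(): hands the job in; it is judged then, once.
The state is a dict: "time_s": time; "joint_pos": joint angles; "dq": joint speeds; "joint_torque": joint torques, N m; "ee_pos": TCP position; "orientation": TCP orientation; "contact_force": force on the tool from outside, world axes, zero at the start; "torque": the same for the moment, N m; "grip_width": finger opening in m; "grasp_force": force on a finger pad.
Only numpy, scipy, OpenCV 4.12 (cv2) and the standard library are available. Lean on these libraries where they do the work, as an engineer would, in place of code of your own. Each camera call takes 0.05 s, during which the arm holds its last target. There are 200 camera calls.

### The job

A calibration weight has been left on the laboratory balance. Take it off and stand it upright in the small square steel tray, then set the smallest of the three specimen jars upright in the middle of the balance's pan, ready to be weighed. The balance is delicate: set the weight and the jar down gently rather than dropping them, do not strike the balance or press hard on it, and do not tip the jar over.

Things in the scene. Friction and masses are not known exactly. Their poses are not given: they have to be found in the camera images.
- weight_mid (a point): The calibration weight: a plain steel cylinder 38 mm in diameter and 50 mm tall with a small knob on top, 71 mm tall overall, 0.5 kg, standing on the balance's pan. This point is on its axis, half-way up (35.5 mm above its underside); z points up. It can be gripped round the cylinder, up to 14 mm above this point and down to its foot.
- jar_mid (a point): The small specimen jar: round amber glass with a black screw cap, 50 mm in diameter at the body and 60 mm tall, about 0.1 to 0.2 kg, standing on the table. Two bigger jars of the same make (one 50 mm wide and 100 mm tall, one 72 mm wide and 75 mm tall) stand at least 100 mm from it, centre to centre; which stands where varies. This point is on its axis, half-way up (30 mm above its underside); z points up.
- balance: The laboratory balance: a low white housing, fixed to the table, 230 mm long (x) by 170 mm wide (y), its top 50 mm above the table, with a round steel pan 120 mm in diameter raised above it. The pan's flat upper side is 62 mm above the table. The origin lies on the table directly under the pan's centre; the housing reaches 80 mm to +x and 150 mm to -x of it (the end with the display), 85 mm to either side; z points up. The pan does not give.
- tray: The small square steel tray, empty, fixed to the table: 130 mm by 130 mm outside, walls 4 mm thick and 18 mm high. Its inner floor, 122 mm square, is 4 mm above the table. The origin is the centre of its underside, on the table; x and y run along its sides, z up.
There are look-alikes about, which are no part of the job. Leave any purple look-alike of the part that bears weight_mid alone.

How it is judged (in metres and radians):
On the way, in this order (a step that is already met when the one before it is completed fails the run):
1. the weight stands upright in the steel tray, released (x of weight_mid in the frame of tray between -0.05 and 0.05 m and y of weight_mid in the frame of tray between -0.05 and 0.05 m and z of weight_mid in the frame of tray below 0.05 m and angle between weight_mid's own z axis and vertical below 0.17 rad and contact force between the fingers and weight below 0.1 N and linear speed of weight below 0.02 m/s), for 0.2 s.
2. the small jar stands in the middle of the pan, released (horizontal distance between jar_mid and balance below 0.02 m and z of jar_mid in the frame of balance between 0.087 and 0.097 m and angle between jar_mid's own z axis and vertical below 0.17 rad and contact force between the fingers and jar below 0.1 N and linear speed of jar below 0.02 m/s), for 0.2 s.
At the end, for the whole second after the job is handed in: The calibration weight stands upright (within 10 degrees) on the floor of the steel tray, and the small jar stands upright (within 10 degrees) on the balance's pan with its axis within 20 mm of the pan's centre, both released and at rest (all of step 1 and all of step 2); the robot touches nothing.
It fails at once if the weight or the small jar is dropped (let go more than about 10 mm above what it lands on, or thrown: faster than 0.45 m/s while not held) ((contact force between the fingers and weight below 0.1 N and linear speed of weight above 0.45 m/s) or (contact force between the fingers and jar below 0.1 N and linear speed of jar above 0.45 m/s)).
It fails at once if the balance is struck or pressed hard (more than 40 N) (contact force between balance and anything else above 40 N).
It fails at once if the small jar is tipped over (tilted more than 35 degrees) (angle between jar_mid's own z axis and vertical above 0.6 rad).
It also fails if it takes over 58 s, if anything falls off the work surface, if the arm or the gripper's body presses on something with over 40 N, if the wrist force passes 120 N, or if a joint passes its speed limit or range.

## Working session

There is one attempt and no reset: what is moved stays moved. The work goes in short steps, each a Python script; the robot and the scene stay as the last script left them, time stands still between calls to the robot, and variables do not carry over. Pictures are saved under pics/ and viewed, at most 10 in all, crops included, and the job is handed in when it is done.

```bash
mkdir -p pics; ls; cat > h.py <<'E'
import numpy as np, cv2
from plant import r
def snap(cam,name):
    c=r.calibration(cam); im=r.read_camera(cam); cv2.imwrite(f'pics/{name}.png',im[:,:,::-1]); np.save(f'pics/{name}.npy',c,allow_pickle=True); return im,c
def load(name):
    return cv2.imread(f'pics/{name}.png'), np.load(f'pics/{name}.npy',allow_pickle=True).item()
def ray(c,u,v):
    d=np.array([(u-c['cx'])/c['fx'],(v-c['cy'])/c['fy']]); s=d.copy()
    for _ in range(30): s=d/(1+c['k1']*(s@s))
    w=np.array(c['rotation'])@np.array([s[0],-s[1],-1.]); return np.array(c['xyz']),w
def onplane(c,u,v,z):
    o,w=ray(c,u,v); return o+w*(z-o[2])/w[2]
def proj(c,p):
    q=np.array(c['rotation']).T@(np.array(p)-np.array(c['xyz'])); s=np.array([q[0],-q[1]])/-q[2]
    s=s*(1+c['k1']*(s@s)); return np.array([c['fx']*s[0]+c['cx'],c['fy']*s[1]+c['cy']])
E
python3 - <<'E'
from h import *
a,c=snap('top','top0'); b,d=snap('scene','scene0')
print(c,d,r.tcp_to_grasp,r.get_obs()['time_s'])
E
```

```text
pics
{'fx': 409.06161454590426, 'fy': 409.06161454590426, 'cx': 320.37085545238625, 'cy': 198.28659670627223, 'k1': -0.024114294085237405, 'xyz': array([0.49675505, 0.01303646, 0.97949914]), 'rotation': array([[-2.61112592e-02,  9.98398197e-01, -5.01920460e-02],
       [-9.99658802e-01, -2.60434470e-02,  2.00469165e-03],
       [ 6.94306639e-04,  5.02272656e-02,  9.98737573e-01]])} {'fx': 406.9638451670414, 'fy': 406.9638451670414, 'cx': 318.21035134240697, 'cy': 196.13603017602608, 'k1': -0.06693557235380328, 'xyz': array([1.04458935, 0.24529779, 0.93444013]), 'rotation': array([[-0.40055049, -0.77747112,  0.48486902],
       [ 0.91624683, -0.34398891,  0.20533725],
       [ 0.00714579,  0.52650764,  0.85014037]])} 0.0187 0.1
```

View pics/top0.png

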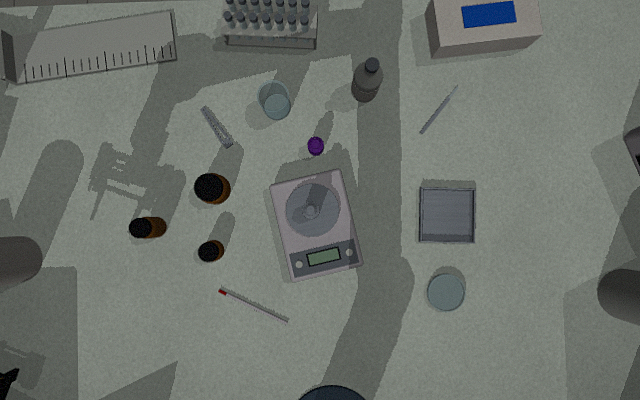

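View pics/scene0.png

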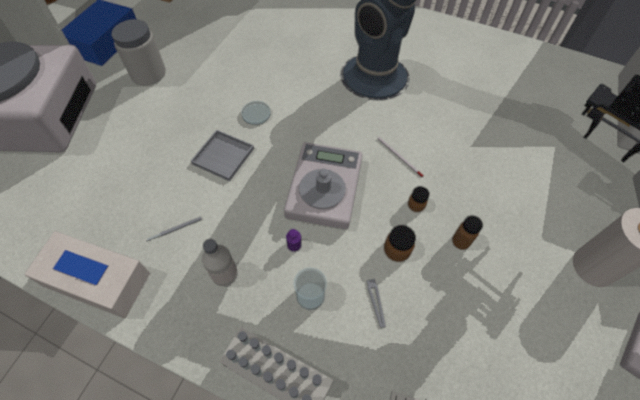

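The top view shows the balance with its pan at about (313,208) and the weight's knob at about (311,212). The tray is at (447,214). The jars are at (211,188), which is wide, (147,227), which is tall, and (210,251), which is small. A purple look-alike is at (316,146). Next I'll measure these positions.

```bash
python3 - <<'E'
from h import *
np.set_printoptions(precision=4,suppress=True)
im,c=load('top0')
f=im.astype(int)
# jars: black cap: very dark
g=f.max(2); m=((g<38)).astype(np.uint8); m[:, :100]=0; m[:,260:]=0; m[:150]=0;m[300:]=0
n,l,s,ce=cv2.connectedComponentsWithStats(m)
for i in range(1,n):
    if s[i,4]>60:
        for z in (.06,.075,.1):
            P=onplane(c,*ce[i],z); k=np.sqrt(s[i,4]*4/np.pi)*(c['xyz'][2]-z)/c['fx']; print('dark',ce[i],s[i],z,P,'dia',k)
# tray quad
gray=cv2.cvtColor(im,cv2.COLOR_BGR2GRAY)
hsv=cv2.cvtColor(im,cv2.COLOR_BGR2HSV)
for (u,v) in [(447,214),(447,188),(447,175),(421,214),(400,214),(313,208),(290,190),(280,190),(335,215),(311,212),(311,208),(325,195),(330,240)]: print((u,v),im[v,u])
a=im[150:290,255:490]; cv2.imwrite('pics/crop0.png',cv2.resize(cv2.convertScaleAbs(a,alpha=1.5),None,fx=3.4,fy=3.4,interpolation=cv2.INTER_CUBIC))
E
```

```text
dark [208.3558 186.9984] [194 174  30  28 638] 0.06 [0.5751 0.2633 0.06  ] dia 0.06406605763430928
dark [208.3558 186.9984] [194 174  30  28 638] 0.075 [0.5738 0.2592 0.075 ] dia 0.06302093337278018
dark [208.3558 186.9984] [194 174  30  28 638] 0.1 [0.5717 0.2524 0.1   ] dia 0.06127905960356501
dark [140.3003 227.3655] [129 217  24  21 383] 0.06 [0.488  0.4184 0.06  ] dia 0.049638316943437275
dark [140.3003 227.3655] [129 217  24  21 383] 0.075 [0.4881 0.4118 0.075 ] dia 0.048828555717997435
dark [140.3003 227.3655] [129 217  24  21 383] 0.1 [0.4884 0.4008 0.1   ] dia 0.04747895367559771
dark [159.0427 224.7436] [148 217  18  18 117] 0.06 [0.4928 0.3758 0.06  ] dia 0.02743535547239016
dark [159.0427 224.7436] [148 217  18  18 117] 0.075 [0.4929 0.3699 0.075 ] dia 0.02698779623920714
dark [159.0427 224.7436] [148 217  18  18 117] 0.1 [0.493  0.3601 0.1   ] dia 0.026241864183902126
dark [208.2857 251.2219] [198 241  21  21 329] 0.06 [0.4308 0.2653 0.06  ] dia 0.046006120192630784
dark [208.2857 251.2219] [198 241  21  21 329] 0.075 [0.4319 0.2612 0.075 ] dia 0.04525561182411845
dark [208.2857 251.2219] [198 241  21  21 329] 0.1 [0.4337 0.2544 0.1   ] dia 0.044004764543264574
(447, 214) [102  99  94]
(447, 188) [102  99  93]
(447, 175) [126 137 129]
(421, 214) [107 104  98]
(400, 214) [100 107  99]
(313, 208) [107 102  98]
(290, 190) [127 126 127]
(280, 190) [130 124 126]
(335, 215) [107 103  96]
(311, 212) [104 100  94]
(311, 208) [102  95  90]
(325, 195) [74 71 67]
(330, 240) [127 121 124]
```

View pics/crop0.png

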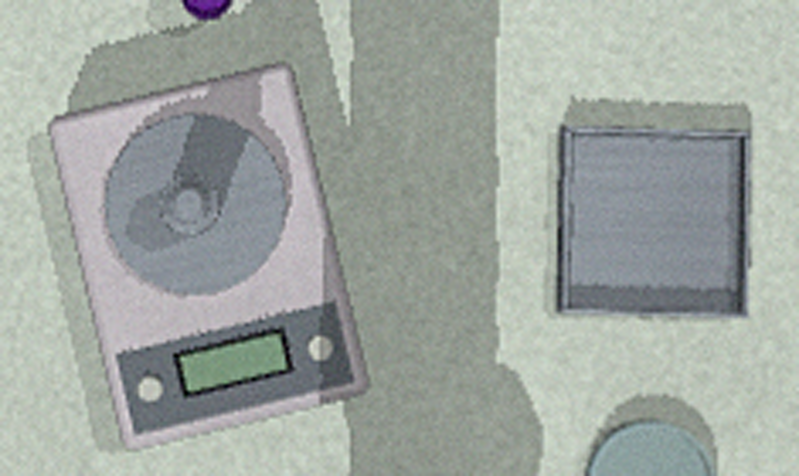

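The enlarged crop puts the pan centre at full-image (313.1,210.1) and the knob top at (310.9,209.7). The tray's outer rim centre is (447.1,214.9). The small jar's cap is at (208.3,251.2), 46 mm across. I'll convert these to positions and look from the wrist.

```bash
cat >> h.py <<'E'
def down(psi):  # closing axis at angle psi (deg) in the plane
    a=np.radians(psi); y=np.array([np.cos(a),np.sin(a),0]); z=np.array([0,0,-1.]); return np.column_stack([np.cross(y,z),y,z])
def best(p):  # yaw list by joint travel
    pass
E
python3 - <<'E'
from h import *
np.set_printoptions(precision=4,suppress=True)
im,c=load('top0')
W=onplane(c,310.9,209.7,.133); B=onplane(c,313.1,210.1,.062)
cr=lambda x,y:(255+x/3.4,150+y/3.4)
T=[onplane(c,*cr(*p),.018) for p in [(562,127),(748,128),(745,315),(558,312)]]
print('W',W,'B',B,'T',np.mean(T,0),[np.linalg.norm(T[i]-T[i-1]) for i in range(4)])
print('pan dia',np.linalg.norm(onplane(c,*cr(105,204),.062)-onplane(c,*cr(290,204),.062)))
H=[onplane(c,*cr(*p),.05) for p in [(50,120),(287,65),(368,390),(125,448)]]
print('housing sides',[np.linalg.norm(H[i]-H[i-1]) for i in range(4)], 'dir',H[0]-H[3])
o=r.get_obs(); print(o['orientation'],o['contact_force'])
for psi in (-90,-60,-30,0,30,60,90):
    for nm,p in dict(W=[W[0],W[1],.083],T=[np.mean(T,0)[0],np.mean(T,0)[1],.03],J=[.431,.265,.014]).items():
        q=r.solve_ik(np.array(p),down(psi)); print(psi,nm,None if q is None else np.round(q))
E
```

```text
W [0.5162 0.0315 0.133 ] B [0.5168 0.0282 0.062 ] T [ 0.4984 -0.2864  0.018 ] [np.float64(0.12801015126547), np.float64(0.12989843812428595), np.float64(0.12965482770150888), np.float64(0.1297372694503398)]
pan dia 0.12203588964841655
housing sides [np.float64(0.2239692636019945), np.float64(0.16323679029488966), np.float64(0.22338470940049468), np.float64(0.16578187371129177)] dir [0.2193 0.0453 0.    ]
[[-0.9324  0.3614 -0.0005]
 [ 0.3614  0.9324 -0.0016]
 [-0.0001 -0.0017 -1.    ]] [-0.0728 -0.4986  0.3963]
-90 W [-39.  27.  40. 119. -25.  43. -74.]
-90 T [ -3.  37.  40. 113. -35.  43. -33.]
-90 J [ -59.   31.   29.  122.  -26.   34. -101.]
-60 W [-34.  25.  34. 118. -20.  42. -48.]
-60 T [ -7.  39.  46. 113. -40.  45.   2.]
-60 J [-54.  30.  22. 121. -20.  32. -77.]
-30 W [-32.  24.  30. 118. -18.  42. -21.]
-30 T [ -8.  40.  47. 113. -41.  46.  33.]
-30 J [-51.  29.  18. 121. -17.  32. -50.]
0 W [-29.  24.  26. 118. -15.  41.   7.]
0 T [ -6.  39.  45. 113. -39.  45.  61.]
0 J [-48.  29.  14. 121. -13.  32. -24.]
30 W [-25.  23.  22. 118. -13.  41.  34.]
30 T [  0.  35.  34. 112. -30.  41.  83.]
30 J [-44.  28.   9. 121.  -8.  31.   1.]
60 W [-22.  23.  17. 118. -10.  41.  61.]
60 T [  4.  34.  30. 112. -26.  40. 109.]
60 J [-39.  28.   4. 121.  -3.  31.  27.]
90 W [-18.  22.  12. 117.  -7.  41.  89.]
90 T [  2.  35.  32. 112. -27.  41. 141.]
90 J [-35.  28.  -1. 120.   1.  32.  52.]
```

```bash
python3 - <<'E'
from h import *
r.move_pose(np.array([.5162,.0315,.25]),down(0))
im,c=snap('wrist','wr1'); print(c,r.get_obs()['time_s'],r.get_obs()['ee_pos'])
E
```

```text
{'fx': 347.5449118385399, 'fy': 347.5449118385399, 'cx': 322.35802584431775, 'cy': 201.023389156261, 'k1': -0.05640497410534063, 'xyz': array([0.51644738, 0.10145694, 0.4126662 ]), 'rotation': array([[ 9.99991880e-01, -3.99140278e-03, -5.55116394e-04],
       [ 4.00165715e-03,  9.67279372e-01,  2.53682089e-01],
       [-4.75594759e-04, -2.53682251e-01,  9.67287491e-01]])} 2.4917 [0.51629485 0.03277558 0.24984425]
```

View pics/wr1.png

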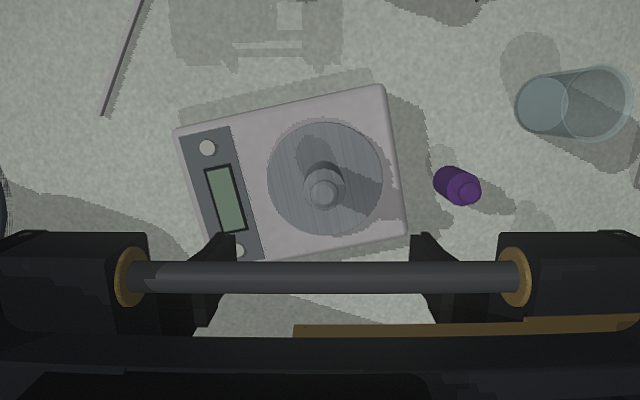

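In the wrist view the knob top is at about (322,193), and the pan spans 267–383 by 118–237, centred at (325,177.5). The weight stands upright between the fingers' columns. I'll check this against the top view.

```bash
python3 - <<'E'
from h import *
np.set_printoptions(precision=4,suppress=True)
im,c=load('wr1'); ct=load('top0')[1]
print('W',onplane(c,322,193,.133),'B',onplane(c,325,177.5,.062),np.linalg.norm(onplane(c,267,177,.062)-onplane(c,383,177,.062)))
# triangulate the knob with the top view
o1,w1=ray(c,322,193);o2,w2=ray(ct,310.9,209.7)
t=np.linalg.lstsq(np.column_stack([w1,-w2]),o2-o1,rcond=None)[0]; print(o1+w1*t[0],o2+w2*t[1])
cv2.imwrite('pics/crop1.png',cv2.resize(im[90:270,230:430],None,fx=3.3,fy=3.3,interpolation=cv2.INTER_CUBIC))
E
```

```text
W [0.5163 0.035  0.133 ] B [0.5193 0.0344 0.062 ] 0.1190618504613441
[0.5163 0.0318 0.1199] [0.5165 0.0318 0.1199]
```

View pics/crop1.png

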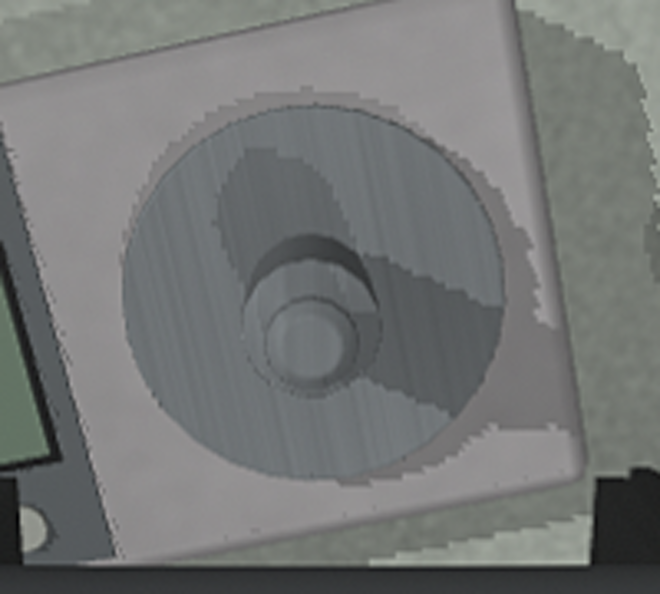

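The refined crop gives the knob at (323.6,193.3) and the pan centre at (325,178.5). The two views agree to 3–5 mm, so I'll use their mean and grasp.

```bash
python3 - <<'E'
from h import *
W=[.5165,.0332]
r.move_l(np.array([*W,.14]),vel=.2)
print('guard',r.move_l(np.array([*W,.083]),vel=.08,guard=8))
r.clamp(25)
o=r.get_obs(); print(o['grip_width'],o['grasp_force'],o['contact_force'],o['ee_pos'])
r.move_l(np.array([*W,.088]),vel=.03)
r.move_l(np.array([*W,.22]),vel=.15)
o=r.get_obs(); print(o['grip_width'],o['grasp_force'],o['contact_force'],o['ee_pos'],o['time_s'])
im,c=snap('top','top2')
cv2.imwrite('pics/crop2.png',cv2.resize(im[130:290,200:480,::-1],None,fx=2.5,fy=2.5))
E
```

```text
guard False
0.03736242971039349 24.990261252969503 [ 1.35604274  0.33947666 -1.14731721] [0.51730204 0.0331866  0.08317475]
0.037232249338191734 24.98892443458317 [-0.3187299  -0.58136128 -4.72609121] [0.51559696 0.03318759 0.21899011] 6.275
```

The gripper reads 37 mm and the load is 4.7 N, so it is holding the 0.5 kg weight. Now to the tray.

```bash
python3 - <<'E'
from h import *
T=[.4985,-.2864]
try: r.move_l(np.array([*T,.20]),vel=.2)
except r.Unreachable as e: print('unr',e); r.move_pose(np.array([*T,.22]),down(0))
r.move_l(np.array([*T,.05]),vel=.15)
o=r.get_obs(); print(o['contact_force'],o['ee_pos'],o['grip_width'])
print('guard',r.move_l(np.array([*T,.021]),vel=.02,guard=3))
o=r.get_obs(); print(o['contact_force'],o['ee_pos'],o['time_s'])
E
```

```text
[-0.11375265 -0.49783272 -5.65005139] [ 0.49924541 -0.2869066   0.05089508] 0.0371873420875955
guard True
[-0.8500263   0.52226556  6.55868172] [ 0.4984974  -0.28636077  0.02510632] 10.35
```

It touched down at the expected height of 0.025. I'll release, retreat and check.

```bash
python3 - <<'E'
from h import *
r.open(); r.move_l(np.array([.4985,-.2864,.11]),vel=.1); r.move_l(np.array([.4985,-.2864,.25]),vel=.25)
snap('wrist','wr3')
J=np.array([.431,.265,.22])
r.move_pose(J,down(-20)); 
im,c=snap('wrist','wr4'); print(c['xyz'],r.get_obs()['time_s'])
a=cv2.imread('pics/wr3.png')[0:260,120:520];b=cv2.imread('pics/wr4.png')[0:260,120:520]
cv2.imwrite('pics/m34.png',cv2.resize(np.hstack([a,b]),(800,260)))
E
```

```text
[0.45563224 0.32846974 0.38278594] 15.2417
```

View pics/m34.png

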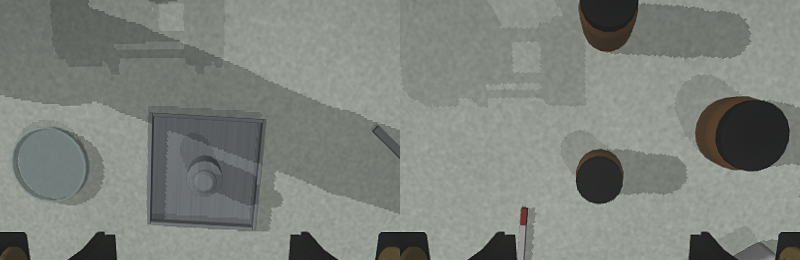

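The left half shows the weight standing upright in the middle of the tray, at wr3 pixel (325,178). The right half shows the small jar's cap at wr4 pixel (319,178), with the bigger jars well clear. I'll refine the jar position.

```bash
python3 - <<'E'
from h import *
im,c=load('wr4'); ct=load('top0')[1]
m=(im.max(2)<45).astype(np.uint8); m[:140]=0;m[225:]=0;m[:,:280]=0;m[:,360:]=0
n,l,s,ce=cv2.connectedComponentsWithStats(m); i=1+np.argmax(s[1:,4])
P=onplane(c,*ce[i],.06); print(ce[i],s[i],P,np.sqrt(s[i,4]*4/np.pi)*np.linalg.norm(P-c['xyz'])/c['fx'])
o1,w1=ray(c,*ce[i]);o2,w2=ray(ct,208.29,251.22)
t=np.linalg.lstsq(np.column_stack([w1,-w2]),o2-o1,rcond=None)[0]; print(o1+w1*t[0],o2+w2*t[1])
E
```

```text
[319.36238245 179.70909091] [ 296  156   47   47 1595] [0.43107169 0.26930572 0.06      ] 0.04267046754163966
[0.43041113 0.26771449 0.0513186 ] [0.4301779  0.26771671 0.05133594]
```

```bash
python3 - <<'E'
from h import *
J=[.431,.267]; B=[.518,.031]
r.move_l(np.array([*J,.10]),vel=.2)
print('guard',r.move_l(np.array([*J,.013]),vel=.08,guard=6))
r.clamp(15)
o=r.get_obs(); print(o['grip_width'],o['grasp_force'],o['ee_pos'])
r.move_l(np.array([*J,.02]),vel=.03); r.move_l(np.array([*J,.20]),vel=.15)
o=r.get_obs(); print(o['grip_width'],o['contact_force'],o['time_s'])
r.move_l(np.array([*B,.20]),vel=.15)
r.move_l(np.array([*B,.10]),vel=.1); r.hold(.3)
o=r.get_obs(); print(o['grip_width'],o['contact_force'],o['ee_pos'],o['time_s'])
im,c=snap('wrist','wr5')
E
```

```text
guard False
0.04944195173297861 15.00011483905837 [0.43082216 0.2670727  0.01302036]
0.04960273535796936 [ 0.52407757 -0.47201705 -1.98493528] 19.6833
0.04904205719138117 [-0.50531387 -0.12477671 -1.0560168 ] [0.51820859 0.03106354 0.10035913] 22.9583
```

View pics/wr5.png

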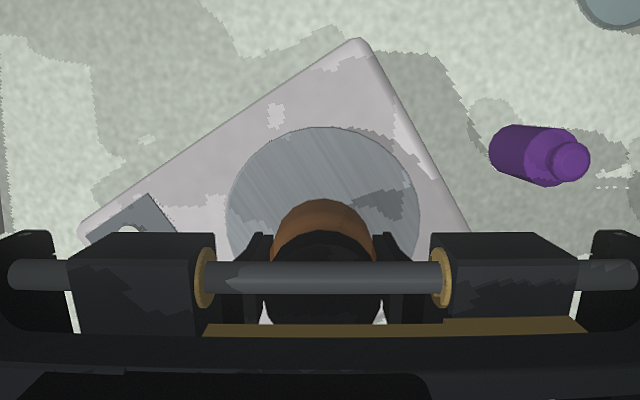

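The jar is held upright with its amber body centred at column 324. The pan spans columns 226–420 (centre 323) below it, so they are aligned. I'll lower it gently.

```bash
python3 - <<'E'
from h import *
B=[.518,.031]
print('guard',r.move_l(np.array([*B,.0725]),vel=.015,guard=2.5))
o=r.get_obs(); print(o['contact_force'],o['ee_pos'],o['time_s'])
r.open(); r.move_l(np.array([*B,.15]),vel=.1); r.move_l(np.array([*B,.27]),vel=.25)
im,c=snap('wrist','wr6'); r.hold(.2)
print(r.get_obs()['time_s'])
r.move_pose(np.array([.45,.33,.3]),down(-20))
snap('top','top6')
t=cv2.imread('pics/top6.png')[150:290,260:480]
w=cv2.imread('pics/wr6.png')[60:280,210:450]
cv2.imwrite('pics/m6.png',np.hstack([cv2.resize(w,(436,400)),cv2.resize(t,(364,400*1//1))[:400]]))
m=(im.max(2)<45).astype(np.uint8); m[:120]=0;m[228:]=0;m[:,:260]=0;m[:,390:]=0
n,l,s,ce=cv2.connectedComponentsWithStats(m); i=1+np.argmax(s[1:,4])
P=onplane(c,*ce[i],.122); print(ce[i],s[i],P)
E
```

```text
guard True
[-0.23558707 -0.42471661  5.89029777] [0.51797868 0.03100946 0.07500491] 24.5
27.2
[323.62125341 184.5613079 ] [ 300  161   48   48 1835] [0.51908678 0.03309933 0.122     ]
```

View pics/m6.png

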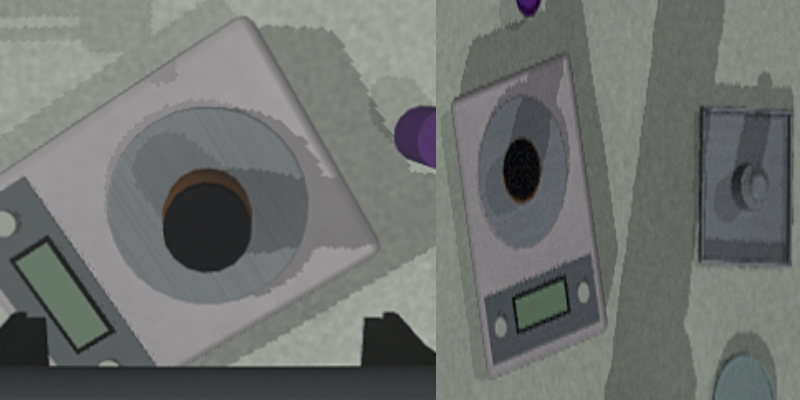

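The jar stands upright on the pan. In the wrist view the pan centre is about (323.9,173.1) and the cap is at (323.6,184.6). The weight stands in the tray. I'll do one last numeric check, then hand in.

```bash
python3 - <<'E'
from h import *
c=load('wr6')[1]; d=onplane(c,323.6,184.6,.122)-onplane(c,323.9,173.1,.062); print(d)
if np.hypot(*d[:2])<.01: print(r.sign_off())
E
```

```text
[-0.00019414  0.00030753  0.06      ]
the job is handed in; nothing more can be done
None
```

The job is handed in: the weight stands upright in the steel tray and the small jar stands upright on the pan, measured at under 1 mm from its centre, with about 27 s of the 58 s used when the jar was checked; the judge's verdict was not shown.

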